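# Release a tube from a push-fit air fitting and rack it

## Robot

A 7-joint arm with a two-finger parallel gripper is mounted at the origin on the work surface. World frame = base frame: x ahead of the robot, y to its left, z up, the work surface at z = 0. Lengths are in mm, angles in rad, forces in N, time in s.
With the tool pointing down it reaches from about 350 to 900 mm from the base axis. Payload 7.2 kg.
Tool frame: the origin (TCP) lies on the centre line of the jaws, within the pads' length; the fingertips stand 19 mm ahead of it and the grasp point (between the pads) is the TCP (ctrl.tcp_to_tips is the z of the fingertips in the tool frame, in mm); z points along the fingers, y is the line along which they close (so a half turn about z gives the same grasp; the last joint's range is limited). The gripper opens to 85 mm and grips with 20 to 120 N. Pads are 22 mm wide; open, the fingers measure 114 mm over their backs; the gripper's body (76 mm by 85 mm) begins 54 mm behind the grasp point. The pads swing forward as they close: fully open they stand 13 mm farther back than shut.
Start: joints at [1.066, 0.411, -0.013, 1.596, 0.006, 1.134, -0.082], TCP at [264.391, -566.327, 218.397] pointing down, gripper open.
Joint ranges: [-2.95, 2.95], [-0.29, 1.99], [-1.47, 1.44], [0.14, 2.54], [-1.03, 4.17], [0.13, 1.85], [-2.86, 2.86]. Speed limits (rad/s): [2.39, 2.39, 3.01, 3.01, 3.14, 3.14, 3.14].

## Interface

Orientations are given as a unit quaternion [w, x, y, z].
In Python, from rig import sensors, viewer, order, ctrl gives the robot as it stands. The module is installed in compiled form; this text tells all that it offers.
- The arm moves only by the tool step_arm, never from a script. Its argument "moves" is a list of rows, each a list of 7 numbers: the turn, a rotation vector about the world's x, y, z in units of pi rad (1.0 is pi rad), then the shift along the world's x, y, z in units of 20 cm (1.0 is 20 cm), then the gripper command: -1 is shut, 1 is fully open, values between are in proportion. A call has 1 to 20 rows; each row is the pose to reach, as a shift and turn from the pose commanded when the call began, turning the shorter way round; what a row does not reach only later rows make up. A row lasts 1/12 s, in which the tool goes at most 41.7 mm and 7.16 degrees, less where a joint would pass 70% of its speed; a pose out of reach is approached as far as the arm can. A call with a number of a shift or a turn outside -1 to 1 is refused whole. A call with a gripper value outside its range is refused whole. The fingers move at their own pace and stop on an object; "squeeze" is the grip in N (left out, the last holds). Time passes only in rows, so rows that repeat a pose let the fingers close. It gives the time, the measured TCP pose, the force, the opening and the grip force at its end, in the units of the state.
- sensors.sense(): the state, without advancing time (a new reading comes with each control period).
- viewer.get_image(name): name is "scene" or "top" or "wrist"; returns a dict with "img" (420x560x3 uint8, red, green, blue), "fx", "fy", "cx", "cy" (pixels), "R" (3x3) and "t" (3): a world point X has camera coordinates R X + t; the wrist camera has in their place "mount" (4x4, takes a point from camera to tool coordinates, whose origin is the TCP and whose axes are the flange's). Camera axes: x right, y down, z forward; pixel columns grow to the right and rows downward; lengths in mm; the calibration is good to about 2 mm. A picture is of the moment at which its call begins: read the wrist's pose just before it. There is no depth.
- order.hand_in(): hands the job in; it is judged then, once.
The state is a dict: "clock": time; "joint_positions": joint angles; "qd": joint speeds; "joint_torque": joint torques, N m; "tcp_pos": TCP position; "tool_rot": TCP orientation; "wrist_force": force on the tool from outside, world axes, zero at the start; "moment": the same for the moment, N m; "opening": finger opening in mm; "grasp_force": force on a finger pad.
Only numpy, scipy, OpenCV 4.12 (cv2) and the standard library are available. Lean on these libraries where they do the work, as an engineer would, in place of code of your own. Each camera call takes 0.05 s, during which the arm holds its last target. There are 200 camera calls.

## Task

Take the shorter of the two upright tubes out of its push-fit on the air manifold: press the fitting's flanged collet ring fully down, gently, and keep it down while you draw the tube out. Then stand the tube, grooved end down, fully home in the free hole of the wooden rack and let go of it there. Never force the ring or the tube, do not drop the tube, and leave the taller tube and everything else on the table alone.

Things in the scene. Friction and masses are not known exactly. Their poses are not given: they have to be found in the camera images.
- tube_mid (a point): Centre (half-way along) of the short plain aluminium tube, 20 mm diameter, 94 mm long, about 110 g, upright in its push-fit at the start, z up its axis. Its grooved lower end then stands 44 mm above the table, its top 138 mm. The groove, 7.5 mm long and 14 mm thick, begins 18.5 mm above the lower end.
- fitting: Brass push-fit body that holds the short tube, 52 mm diameter, 40 mm high, fixed on the manifold; origin on the bore axis at its foot, 40 mm above the table, z up, y along the manifold. Bore 23 mm, its floor 4 mm above the origin. It bears at most 25 N from the robot and 25 N from the tube.
- ring_seat (a point): On the bore axis at the body's top, 40 mm above its foot. Above it is the grey collet ring round the tube: a sleeve with a flange 52 mm wide, bore 23 mm, 6 mm thick, screwed along the sleeve by an unmeasured amount: at rest the flange's top is 16 to 26 mm above this point; find it by feel. It goes 10 mm straight down to a firm stop against a spring (about 3.5 N to start, 9.5 N at the stop).
- jaws (a point): On the bore axis, 26 mm above the body's foot: two hidden jaws lie in the tube's groove and lock it (1.5 mm play). They clear the tube while the ring is over 6.6 mm down and close as it springs back. Fingertips that hold the flange at its stop while closing on the tube can rise with it, the ring following: once the tube is 3 mm up the jaws only rub. If the pull stays hard, it is locked: press again.
- fitting_tall: The other push-fit, same shape and size, 120 mm from the first along the manifold, with a tube that stands 184 mm above the table; fixed, to be left alone. Origin on its axis at its foot, 40 mm above the table.
- manifold: Aluminium air manifold block, 76 mm (its x) by 210 mm (its y), 40 mm high, fixed on the table; origin at the centre of its underside. The two push-fits stand on it at 60 mm either side of the centre along y; which is which varies.
- rack: Wooden tube rack, 70 mm (x) by 140 mm (y), 40 mm high, fixed; origin at the centre of its underside. Its other hole, at y = +36 mm, is taken by a fixed capped tube that stands 77 mm above the table.
- rack_hole (a point): Centre of the mouth of the rack's free hole, at the rack's top (40 mm above the table), z up: 23 mm diameter, 30 mm deep, floor 10 mm above the table, rim chamfered by 3 mm.
- tape_roll: Bystander: loose roll of paper tape, 84 mm diameter, 22 mm high; origin at its underside.
- meter: Bystander: loose yellow multimeter, 75 x 145 mm, 43 mm high; origin at its underside.
- screwdriver: Bystander: loose screwdriver lying down.
- wrench: Bystander: loose wrench lying down.
- oil_can: Bystander: loose can, 60 mm diameter, 110 mm high; origin at its underside.
- socket: Bystander: loose steel socket, 26 mm diameter, 30 mm high; origin at its underside.
- screw_jar: Bystander: loose jar, 68 mm diameter, 85 mm high; origin at its underside.
Mind the look-alikes: they are no part of the job. Of the things shaped like the part that bears tube_mid, the aluminium one is meant. What is meant by the rack is not turquoise, and is the larger of those in its own colour.

How it is judged (in metres and radians):
On the way:
1. the tube has been drawn up out of the fitting, clear of the ring (z of tube_mid in the frame of fitting above 0.115 m), for 0.1 s.
At the end, for the whole second after the job is handed in: The tube stands at rest in the rack's free hole, grooved end down: its centre within 5 mm of the hole's axis, its foot within 3 mm of the hole's floor (centre 12 to 20 mm above the mouth), within 0.12 rad of upright, released (horizontal distance between tube_mid and rack_hole below 0.005 m and z of tube_mid in the frame of rack_hole between 0.012 and 0.02 m and angle between tube_mid's own z axis and vertical below 0.12 rad and linear speed of tube below 0.02 m/s); the robot touches nothing.
It fails at once if the collet ring or its fitting is pressed with more than 25 N (contact force between any of the fingers, the arm and fitting above 25 N).
It fails at once if the tube is forced against its fitting (pulled while locked) or the rack with more than 25 N (contact force between tube and fitting above 25 N or contact force between tube and rack above 25 N).
It fails at once if the tube is dropped: it moves faster than 0.4 m/s with no finger on it (linear speed of tube above 0.4 m/s and contact force between the fingers and tube below 0.01 N).
It fails at once if the other push-fit with the taller tube is knocked with more than 10 N (contact force between anything else and fitting_tall above 10 N).
It fails at once if a bystander is moved by more than 30 mm (distance of any of tape_roll, meter, screwdriver, wrench, oil_can, socket, screw_jar from where it was at the start of the episode above 0.03 m).
It also fails if it takes over 61 s, if anything falls off the work surface, if the arm or the gripper's body presses on something with over 40 N, if the wrist force passes 120 N, or if a joint passes its speed limit or range.

## Working session

There is one attempt and no reset: what is moved stays moved. The work goes in short steps, Python scripts to look and compute and a tool call to move; the robot and the scene stay as the last step left them, time stands still between calls to the robot, and variables do not carry over. Pictures are saved under pics/ and viewed, at most 10 in all, crops included, and the job is handed in when it is done.

Besides the shell and the picture viewer there is one more tool, called after ">>>" as name([rows], argument=value, ...), one row to a line, values as JSON. step_arm: Moves the arm, as the interface text tells. Its arguments: {"type":"object","properties":{"moves":{"type":"array"},"squeeze":{"type":"number"}},"required":["moves"]}

```bash
mkdir -p pics
cat > h.py <<'E'
import numpy as np, cv2
from rig import sensors, viewer, order, ctrl
def grab(n):
    d=viewer.get_image(n); return d
def ray(d,u,v,z):
    R=np.array(d["R"]);t=np.array(d["t"]).ravel()
    c=-R.T@t; r=R.T@np.array([(u-d["cx"])/d["fx"],(v-d["cy"])/d["fy"],1.])
    return c+r*(z-c[2])/r[2]
E
python3 - <<'E'
from h import *
s=sensors.sense(); print(s, ctrl.tcp_to_tips)
for n in("scene","top"):
    d=grab(n); cv2.imwrite(f"pics/{n}0.png",d["img"][:,:,::-1]); np.save(n+"0.npy",d,allow_pickle=True)
    R=np.array(d["R"]);print(n,-R.T@np.array(d["t"]).ravel(),R,d["fx"])
E
```

```text
{'clock': 0.0, 'joint_positions': array([ 1.06579857,  0.41191812, -0.01270781,  1.59706252,  0.00559442,
        1.13429451, -0.08220881]), 'qd': array([-8.72210394e-04, -8.19360386e-04, -2.19419674e-04,  6.90251664e-04,
        2.81144642e-06,  2.16600782e-04,  5.41404205e-04]), 'joint_torque': array([ 1.85747108e-04, -6.00621557e+01,  6.82947468e-01, -2.99418604e+01,
        1.39836190e-02,  1.05738730e-02,  9.67983709e-06]), 'tcp_pos': array([ 264.1369893 , -565.86133863,  217.53419473]), 'tool_rot': array([-7.89694034e-04,  9.76244228e-01,  2.16671479e-01, -2.33440848e-04]), 'wrist_force': array([0.30367062, 0.31083178, 0.49976996]), 'moment': array([ 0.01006868, -0.02261909, -0.02851217]), 'grasp_force': 0.0, 'opening': 85.76124574206095} 19.0
scene [1129.46718633  468.61344589  839.45912542] [[-0.54903909  0.83561181 -0.01757814]
 [ 0.59785233  0.37794831 -0.70691418]
 [-0.58406221 -0.39863265 -0.70708086]] 501.98086079061414
top [ 401.98854268   30.98848885 1132.35551162] [[ 0.00592582 -0.99969951  0.02378616]
 [-0.99794077 -0.00743128 -0.06371023]
 [ 0.06386785 -0.02335964 -0.99768493]] 423.6230055016594
```

View pics/scene0.png

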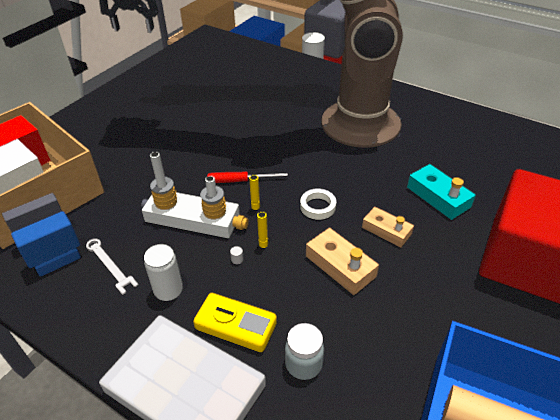

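View pics/top0.png

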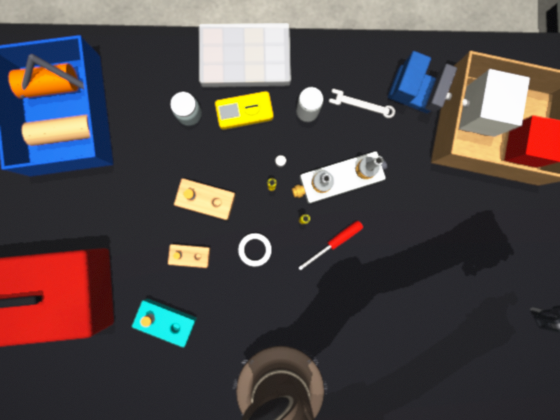

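The short tube is at about (211,200) in the scene view and (323,180) in the top view. The larger wooden rack is at (342,260) scene and (205,199) top, with its free hole at about (217,200) top. Two brass tubes stand close to the short fitting. I'll zoom in on the top view.

Run:
```python
from h import *
d=np.load("top0.npy",allow_pickle=True).item();im=d["img"][:,:,::-1]
a=cv2.resize(im[140:240,160:300],None,fx=5.6,fy=5.6,interpolation=cv2.INTER_CUBIC)
a=im[145:230,165:395]; cv2.imwrite("pics/z.png",cv2.resize(a,None,fx=3.47,fy=3.47,interpolation=cv2.INTER_CUBIC))
d2=np.load("scene0.npy",allow_pickle=True).item();im2=d2["img"]
# rack top mask (wood) and manifold mask (white) -> top plane rectangles
hsv=cv2.cvtColor(d["img"],cv2.COLOR_RGB2HSV)
def rect(mask,roi,z):
    m=np.zeros_like(mask);y0,y1,x0,x1=roi;m[y0:y1,x0:x1]=mask[y0:y1,x0:x1]
    c=max(cv2.findContours(m,cv2.RETR_EXTERNAL,cv2.CHAIN_APPROX_NONE)[0],key=cv2.contourArea)
    p=np.array([ray(d,u,v,z)[:2] for u,v in c[:,0]],np.float32)
    return cv2.minAreaRect(p)
wood=cv2.inRange(hsv,(8,60,90),(25,200,255))
print("rack",rect(wood,(170,230,165,245),40))
wh=cv2.inRange(hsv,(0,0,170),(180,45,255))
print("manifold",rect(wh,(145,210,298,392),40))
for n,u,v,z in(("short top",323,180,138),("hole",217,200,40),("cap",188,194,77),("b1",272,184,60),("b2",305,219,60)):print(n,ray(d,u,v,z))
```

```text
rack ((496.3369140625, 199.21519470214844), (147.56167602539062, 76.58708953857422), 74.80492401123047)
manifold ((557.26318359375, -160.54225158691406), (77.18173217773438, 212.84458923339844), 17.711915969848633)
short top [534.53857423 -95.83391566 138.        ]
hole [493.20464807 165.81871136  40.        ]
cap [504.53116508 233.45047056  77.        ]
b1 [533.50674144  24.41153421  60.        ]
b2 [444.9404429  -59.92233388  60.        ]
```

View pics/z.png

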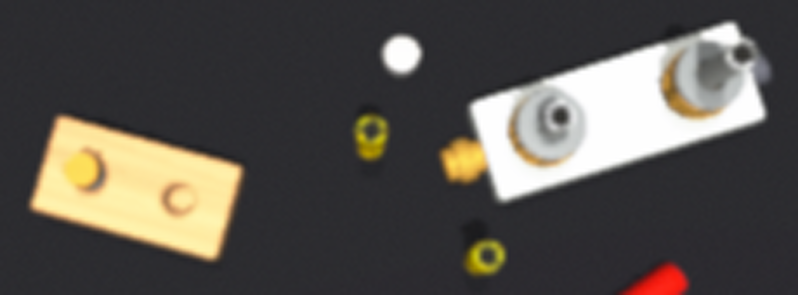

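>>> step_arm([
  [0, 0, 0, 0, 0, 0.25, -0.2],
  [0, 0, 0, 0, 0, 0.5, -0.2],
  [0, 0, 0, 0.2, 0.3, 0.5, -0.2],
  [0, 0, 0, 0.5, 0.8, 0.5, -0.2],
  [0, 0, -0.04, 0.7, 1, 0.5, -0.2],
  [0, 0, -0.04, 0.7, 1, 0.5, -0.2],
  [0, 0, -0.04, 0.7, 1, 0.5, -0.2],
  [0, 0, -0.04, 0.7, 1, 0.5, -0.2],
  [0, 0, -0.04, 0.7, 1, 0.5, -0.2],
  [0, 0, -0.04, 0.7, 1, 0.5, -0.2],
])

```text
clock: 0.93
tcp_pos: [406.1, -363.9, 318.4]
tool_rot: [-0.0, 0.987, 0.158, 0.0]
wrist_force: [-0.2, -0.5, -0.6]
opening: 34.0
grasp_force: 0.0
```

>>> step_arm([
  [0, 0, 0, 0.3, 0.5, 0, -0.2],
  [0, 0, 0, 0.65, 1, 0, -0.2],
  [0, 0, 0, 0.65, 1, 0, -0.2],
  [0, 0, 0, 0.65, 1, 0, -0.2],
  [0, 0, 0, 0.65, 1, 0, -0.2],
  [0, 0, 0, 0.65, 1, 0, -0.2],
  [0, 0, 0, 0.65, 1, 0, -0.2],
])

```text
clock: 1.52
tcp_pos: [537.1, -160.5, 317.8]
tool_rot: [-0.002, 0.987, 0.159, 0.001]
wrist_force: [0.4, 0.8, -0.1]
opening: 33.9
grasp_force: 0.0
```

>>> step_arm([
  [0, 0, 0, 0, 0.15, 0, -0.2],
  [0, 0, 0, 0, 0.3, 0, -0.2],
  [0, 0, 0, 0, 0.3, 0, -0.2],
  [0, 0, 0, 0, 0.3, 0, -0.2],
  [0, 0, 0, 0, 0.3, 0, -0.2],
])

```text
clock: 1.93
tcp_pos: [534.0, -108.4, 318.1]
tool_rot: [0.0, 0.988, 0.154, -0.0]
wrist_force: [-0.6, -0.5, -0.2]
opening: 34.4
grasp_force: 0.0
```

```bash
cat >> h.py <<'E'
from scipy.spatial.transform import Rotation as Ro
def wrist():
    s=sensors.sense(); d=viewer.get_image("wrist"); q=np.array(s["tool_rot"])
    T=np.eye(4);T[:3,:3]=Ro.from_quat([q[1],q[2],q[3],q[0]]).as_matrix();T[:3,3]=s["tcp_pos"]
    C=T@np.array(d["mount"]); d["R"]=C[:3,:3].T; d["t"]=-C[:3,:3].T@C[:3,3]; d["s"]=s; return d
def proj(d,X):
    c=d["R"]@np.array(X,float)+d["t"]; return c[0]/c[2]*d["fx"]+d["cx"],c[1]/c[2]*d["fy"]+d["cy"]
E
python3 - <<'E'
from h import *
d=wrist(); cv2.imwrite("pics/w1.png",d["img"][:,:,::-1]); np.save("w1.npy",d,allow_pickle=True)
print(d["s"]["tcp_pos"],d["s"]["opening"],np.array(d["mount"]),d["fx"], proj(d,[538.5,-103.5,138]),proj(d,[575,-218,184]))
E
```

```text
[ 534.01927849 -108.43771951  318.11089198] 34.36092744447916 [[-5.17144649e-05 -9.51232032e-01 -3.08476287e-01  7.85878702e+01]
 [ 9.99999983e-01 -1.03017694e-04  1.50025361e-04 -2.22751042e+00]
 [-1.74487445e-04 -3.08476274e-01  9.51232021e-01 -1.55111973e+02]
 [ 0.00000000e+00  0.00000000e+00  0.00000000e+00  1.00000000e+00]] 320.8786544292689 (np.float64(275.92276538719733), np.float64(181.62946661471813)) (np.float64(405.3427239210853), np.float64(192.26565500628325))
```

View pics/w1.png

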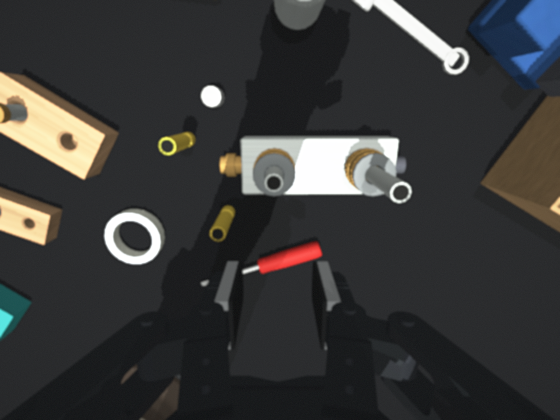

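The wrist view shows the short tube top at (273,182), the tall one at (400,191), and the rack's free hole at (68,141).

Run:
```python
from h import *
d=np.load("w1.npy",allow_pickle=True).item();im=d["img"];g=cv2.cvtColor(im,cv2.COLOR_RGB2GRAY)
for n,u,v,r,z in(("short",273.5,182.5,14,138),("tall",400,191,16,184),("hole",68,141,14,40)):
    x0,y0=int(u-r),int(v-r);p=g[y0:y0+2*r+1,x0:x0+2*r+1]
    _,m=cv2.threshold(p,0,255,cv2.THRESH_BINARY_INV+cv2.THRESH_OTSU)
    k,l,st,ce=cv2.connectedComponentsWithStats(m)
    for i in range(1,k):
        if st[i,4]>12: c=ce[i]+[x0,y0]; print(n,st[i,4],c,ray(d,*c,z))
    print(n,"guess",ray(d,u,v,z))
wood=cv2.inRange(cv2.cvtColor(im,cv2.COLOR_RGB2HSV),(8,40,60),(25,220,255))
p=cv2.resize(im[100:215,20:320,::-1],None,fx=2.66,fy=2.66,interpolation=cv2.INTER_CUBIC);cv2.imwrite("pics/w1z.png",p)
```

```text
short 128 [273.25     182.578125] [ 536.65508794 -101.10098196  138.        ]
short 60 [271.71666667 195.36666667] [ 522.74976455 -103.75011944  138.        ]
short guess [ 536.81682236 -101.32902686  138.        ]
tall 686 [400.13411079 190.71428571] [ 574.88615241 -212.77856582  184.        ]
tall 167 [400.30538922 192.32335329] [ 573.5287758  -213.56978096  184.        ]
tall guess [ 574.59910158 -212.773613    184.        ]
hole 210 [ 67.23333333 141.15714286] [486.16273772 169.48116861  40.        ]
hole guess [486.6767401  168.53950026  40.        ]
```

View pics/w1z.png

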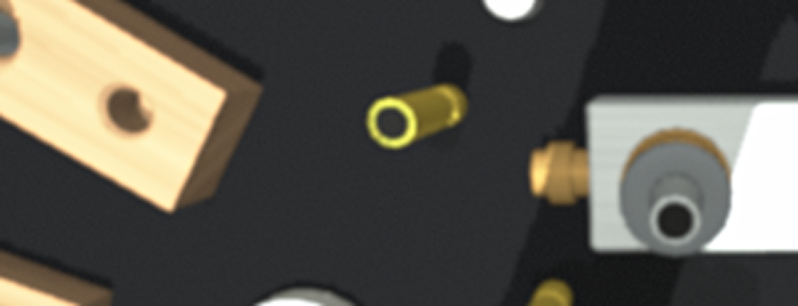

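>>> step_arm([
  [0, 0, 0, 0.017, 0.03, -0.2, -0.2],
  [0, 0, 0, 0.017, 0.03, -0.4, -0.2],
  [0, 0, 0, 0.017, 0.03, -0.6, -0.2],
  [0, 0, 0, 0.017, 0.03, -0.72, -0.2],
  [0, 0, 0, 0.017, 0.03, -0.765, -0.2],
  [0, 0, 0, 0.017, 0.03, -0.765, -0.2],
  [0, 0, 0, 0.017, 0.03, -0.765, -0.2],
  [0, 0, 0, 0.017, 0.03, -0.765, -0.2],
])

```text
clock: 2.65
tcp_pos: [539.1, -101.1, 167.4]
tool_rot: [0.001, 0.988, 0.154, 0.001]
wrist_force: [0.9, -0.1, -0.5]
opening: 33.8
grasp_force: 0.0
```

Run:
```python
from h import *
d=wrist(); np.save("w2.npy",d,allow_pickle=True); cv2.imwrite("pics/w2.png",cv2.resize(d["img"][120:400,130:430,::-1],None,fx=2,fy=2))
s=d["s"];print(s["tcp_pos"],s["opening"],s["wrist_force"],s["tool_rot"],proj(d,s["tcp_pos"]+[0,0,0]))
```

```text
[ 539.12842599 -101.0681903   167.36017616] 33.758825139201114 [ 0.93879656 -0.088214   -0.46837467] [5.53332125e-04 9.87993968e-01 1.54484791e-01 1.43611081e-03] (np.float64(281.260817280895), np.float64(264.13682425096073))
```

View pics/w2.png

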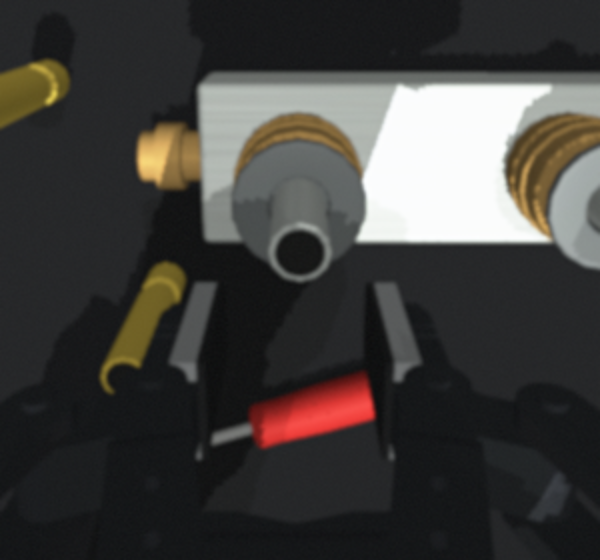

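The tube top is at about (280,245), with the finger gap centred near 277.5, so it is centred to about 1 mm.

Run:
```python
from h import *
d=np.load("w2.npy",allow_pickle=True).item()
g=cv2.cvtColor(d["img"],cv2.COLOR_RGB2GRAY)[230:262,262:298]
_,m=cv2.threshold(g,45,255,cv2.THRESH_BINARY_INV);k,l,st,ce=cv2.connectedComponentsWithStats(m)
print(st,ce+[262,230]);print(ray(d,280,245.5,138),sensors.sense()["tcp_pos"])
for h in(16,26):print(h,proj(d,[537.5,-102.3,80+h]))
```

```text
[[  0   0  36  32 618]
 [  7   6  22  21 381]
 [  0  21  17  11  78]
 [ 19  21  17  11  75]] [[279.50647249 242.12944984]
 [279.56167979 246.        ]
 [266.43589744 257.87179487]
 [292.72       257.86666667]]
[ 537.19871032 -101.29755363  138.        ] [ 539.2054984  -100.84778099  167.51165945]
16 (np.float64(280.82565520520023), np.float64(223.1050221120173))
26 (np.float64(281.001430362738), np.float64(227.7388991718692))
```

>>> step_arm([
  [0, 0, 0, -0.008, -0.008, 0, -0.35],
  [0, 0, 0, -0.008, -0.008, -0.06, -0.35],
  [0, 0, 0, -0.008, -0.008, -0.13, -0.35],
  [0, 0, 0, -0.008, -0.008, -0.18, -0.35],
  [0, 0, 0, -0.008, -0.008, -0.19, -0.35],
  [0, 0, 0, -0.008, -0.008, -0.19, -0.35],
  [0, 0, 0, -0.008, -0.008, -0.19, -0.35],
])

```text
clock: 3.28
tcp_pos: [536.6, -101.9, 128.0]
tool_rot: [0.0, 0.988, 0.155, 0.0]
wrist_force: [-0.6, -0.1, 1.2]
opening: 27.7
grasp_force: 0.0
```

>>> step_arm([
  [0, 0, 0, 0, 0, -0.01, -0.35],
  [0, 0, 0, 0, 0, -0.02, -0.35],
  [0, 0, 0, 0, 0, -0.02, -0.35],
  [0, 0, 0, 0, 0, -0.02, -0.35],
])

```text
clock: 3.62
tcp_pos: [536.2, -102.0, 123.5]
tool_rot: [0.0, 0.988, 0.155, 0.0]
wrist_force: [-0.0, -0.6, -0.5]
opening: 27.7
grasp_force: 0.0
```

>>> step_arm([
  [0, 0, 0, 0.005, 0, -0.01, -0.35],
  [0, 0, 0, 0.005, 0, -0.02, -0.35],
  [0, 0, 0, 0.005, 0, -0.02, -0.35],
  [0, 0, 0, 0.005, 0, -0.02, -0.35],
])

```text
clock: 3.95
tcp_pos: [537.1, -101.9, 119.2]
tool_rot: [-0.0, 0.988, 0.155, -0.0]
wrist_force: [-0.0, -0.1, 0.5]
opening: 27.4
grasp_force: 0.0
```

>>> step_arm([
  [0, 0, 0, 0, 0, -0.01, -0.35],
  [0, 0, 0, 0, 0, -0.015, -0.35],
  [0, 0, 0, 0, 0, -0.015, -0.35],
  [0, 0, 0, 0, 0, -0.015, -0.35],
])

```text
clock: 4.28
tcp_pos: [537.2, -101.9, 116.3]
tool_rot: [0.0, 0.988, 0.155, -0.0]
wrist_force: [0.3, 1.2, -0.3]
opening: 27.7
grasp_force: 0.0
```

>>> step_arm([
  [0, 0, 0, 0, 0, -0.01, -0.35],
  [0, 0, 0, 0, 0, -0.015, -0.35],
  [0, 0, 0, 0, 0, -0.015, -0.35],
  [0, 0, 0, 0, 0, -0.015, -0.35],
])

```text
clock: 4.62
tcp_pos: [537.1, -101.9, 113.3]
tool_rot: [-0.0, 0.988, 0.155, -0.0]
wrist_force: [-0.7, -0.8, -0.3]
opening: 28.0
grasp_force: 0.0
```

>>> step_arm([
  [0, 0, 0, 0, 0, -0.01, -0.35],
  [0, 0, 0, 0, 0, -0.015, -0.35],
  [0, 0, 0, 0, 0, -0.015, -0.35],
  [0, 0, 0, 0, 0, -0.015, -0.35],
])

```text
clock: 4.95
tcp_pos: [537.1, -101.9, 110.3]
tool_rot: [-0.0, 0.988, 0.155, -0.0]
wrist_force: [-0.0, -0.5, -0.1]
opening: 27.8
grasp_force: 0.0
```

>>> step_arm([
  [0, 0, 0, 0, 0, -0.01, -0.35],
  [0, 0, 0, 0, 0, -0.015, -0.35],
  [0, 0, 0, 0, 0, -0.015, -0.35],
  [0, 0, 0, 0, 0, -0.015, -0.35],
])

```text
clock: 5.28
tcp_pos: [537.1, -101.9, 107.3]
tool_rot: [-0.0, 0.988, 0.155, -0.0]
wrist_force: [-0.1, 0.9, 0.2]
opening: 27.7
grasp_force: 0.0
```

>>> step_arm([
  [0, 0, 0, 0, 0, -0.01, -0.35],
  [0, 0, 0, 0, 0, -0.01, -0.35],
  [0, 0, 0, 0, 0, -0.01, -0.35],
])

```text
clock: 5.53
tcp_pos: [537.1, -101.9, 105.3]
tool_rot: [-0.0, 0.988, 0.155, -0.0]
wrist_force: [-0.1, 0.1, -0.1]
opening: 27.7
grasp_force: 0.0
```

Run:
```python
from h import *
d=wrist(); np.save("w3.npy",d,allow_pickle=True); cv2.imwrite("pics/w3.png",cv2.resize(d["img"][150:350,160:400,::-1],None,fx=2.5,fy=2.5))
s=d["s"];print(s["tcp_pos"],s["wrist_force"])
d=grab("scene");cv2.imwrite("pics/s3.png",cv2.resize(d["img"][110:260,130:290,::-1],None,fx=4,fy=4,interpolation=cv2.INTER_CUBIC))
```

```text
[ 537.08749044 -101.92659133  105.25490687] [-0.13423173  0.10246757 -0.11298036]
```

View pics/w3.png

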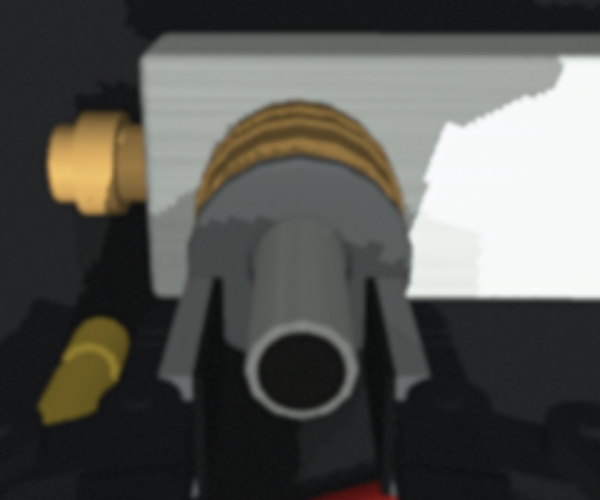

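View pics/s3.png

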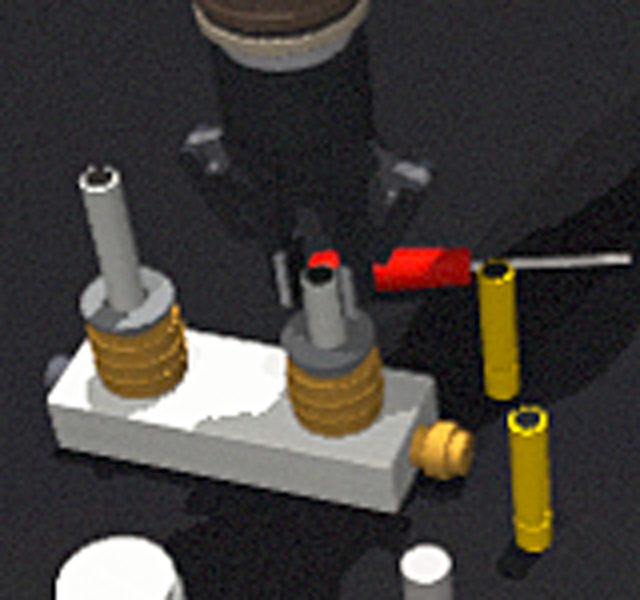

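The wrist view shows the tube between the fingers. The scene view shows the fingertips at crop (285–350, 305), above or behind the flange at (330,345). I'll check this against projections.

Run:
```python
from h import *
d=np.load("w3.npy",allow_pickle=True).item();t=d["s"]["tcp_pos"]
f=lambda p:((p[0]-160)*2.5,(p[1]-150)*2.5)
print("w3 tube top",f(proj(d,[537.1,-101.9,138])),"tip mid nominal",f(proj(d,t-[0,0,19])))
print("seen top->",ray(d,280.8,298,138))
ty=np.array([.305,-.952,0])
for b in(0,5,10):print("w3 tips",b,[f(proj(d,t+[0,0,-19+b]+s*13.9*ty)) for s in(-1,1)])
d=np.load("scene0.npy",allow_pickle=True).item();g=lambda p:((p[0]-130)*4,(p[1]-110)*4)
print("scene tube top",g(proj(d,[537.1,-101.9,138])))
for b in(0,5,10):print("s tips",b,[g(proj(d,t+[0,0,-19+b]+s*13.9*ty)) for s in(-1,1)])
print("sc flange top 96/106",g(proj(d,[537.1,-101.9,96])),g(proj(d,[537.1,-101.9,106])))
# scene flange rim before: seen at
print(ray(d,130+322/4,110+275/4,138))
```

```text
w3 tube top (np.float64(305.32446531116375), np.float64(370.7539072394232)) tip mid nominal (np.float64(302.1660137960143), np.float64(248.62207817584604))
seen top-> [ 537.06606692 -101.29813401  138.        ]
w3 tips 0 [(np.float64(243.45460481157787), np.float64(248.56899981211518)), (np.float64(360.8741216241697), np.float64(248.67515355514897))]
w3 tips 5 [(np.float64(242.18698911320516), np.float64(257.54186302035475)), (np.float64(362.6232538850178), np.float64(257.6502265270863))]
w3 tips 10 [(np.float64(240.8525182441123), np.float64(266.98796295357766)), (np.float64(364.4646314645564), np.float64(267.09862475011835))]
scene tube top (np.float64(322.07122316603386), np.float64(270.33373148311466))
s tips 0 [(np.float64(356.0683497750798), np.float64(345.6213866041171)), (np.float64(308.7375669580176), np.float64(337.0078521973654))]
s tips 5 [(np.float64(355.1770922442877), np.float64(338.9634052982866)), (np.float64(307.69942629549996), np.float64(330.3560392431989))]
s tips 10 [(np.float64(354.28008547134914), np.float64(332.2624752987151)), (np.float64(306.6546229162616), np.float64(323.6615354023404))]
sc flange top 96/106 (np.float64(330.4802991186824), np.float64(328.3242621733816)) (np.float64(328.51962284928936), np.float64(314.80307886927505))
[540.08216928 -99.56993735 138.        ]
```

Run:
```python
from h import *
w=np.load("w3.npy",allow_pickle=True).item();s=np.load("scene0.npy",allow_pickle=True).item();t=w["s"]["tcp_pos"]
P=lambda d:np.array([[d["fx"],0,d["cx"]],[0,d["fy"],d["cy"]],[0,0,1]])@np.c_[d["R"],np.array(d["t"]).ravel()]
q=w["s"]["tool_rot"];R=Ro.from_quat([q[1],q[2],q[3],q[0]]).as_matrix()
for n,a,b in(("scene-left",(377,280),(286,305)),("scene-right",(208,280),(351,320))):
    a=np.array(a)/2.5+[160,150];b=np.array(b)/4+[130,110]
    X=cv2.triangulatePoints(P(w),P(s),a.reshape(2,1),b.reshape(2,1)).ravel();X=X[:3]/X[3]
    print(n,X,"tool",R.T@(X-t), np.array(proj(w,X))-a,np.array(proj(s,X))-b)
```

```text
scene-left [ 553.33932073 -114.33056619  120.5311037 ] tool [ 11.67066883  16.78196644 -15.28083313] [ 5.99686809 -5.26447821] [ 0.64002648 -0.32510424]
scene-right [539.32953334 -82.6347222  114.25846452] tool [  8.03780741 -17.6802948   -9.00376861] [ 3.05250196 -4.11367585] [ 0.36708446 -0.32984892]
```

Run:
```python
from h import *
c=np.array([537.1,-101.5]);tx=np.array([.952,.305])
for f,col in(("w2.npy",lambda v:v),("w3.npy",0)):
    d=np.load(f,allow_pickle=True).item();im=d["img"].astype(int)
    u=int(round(proj(d,[*(c+26*tx),90])[0]))
    print(f,"cy",d["cy"],[ (z,round(proj(d,[*(c+26*tx),z])[1],1)) for z in(40,80,85,90,95,100)])
    v0=int(proj(d,[*(c+26*tx),90])[1])
    print(u,v0-22,[tuple(im[v,u-4:u+5].mean(0).astype(int)) for v in range(v0-22,v0+14)])
```

```text
w2.npy cy 213.88072072105987 [(40, np.float64(174.8)), (80, np.float64(184.6)), (85, np.float64(186.0)), (90, np.float64(187.5)), (95, np.float64(189.1)), (100, np.float64(190.7))]
280 165 [(np.int64(179), np.int64(186), np.int64(180)), (np.int64(180), np.int64(186), np.int64(180)), (np.int64(178), np.int64(184), np.int64(178)), (np.int64(178), np.int64(184), np.int64(178)), (np.int64(178), np.int64(184), np.int64(178)), (np.int64(177), np.int64(183), np.int64(177)), (np.int64(177), np.int64(183), np.int64(178)), (np.int64(179), np.int64(184), np.int64(179)), (np.int64(181), np.int64(187), np.int64(181)), (np.int64(181), np.int64(188), np.int64(182)), (np.int64(169), np.int64(173), np.int64(166)), (np.int64(140), np.int64(138), np.int64(126)), (np.int64(123), np.int64(106), np.int64(79)), (np.int64(128), np.int64(102), np.int64(58)), (np.int64(126), np.int64(99), np.int64(55)), (np.int64(127), np.int64(101), np.int64(57)), (np.int64(135), np.int64(107), np.int64(61)), (np.int64(127), np.int64(101), np.int64(57)), (np.int64(105), np.int64(83), np.int64(47)), (np.int64(96), np.int64(77
[... 1868 characters left out ...]
, np.int64(118), np.int64(67)), (np.int64(141), np.int64(112), np.int64(64)), (np.int64(127), np.int64(101), np.int64(57)), (np.int64(111), np.int64(89), np.int64(52)), (np.int64(89), np.int64(75), np.int64(52)), (np.int64(69), np.int64(66), np.int64(59)), (np.int64(71), np.int64(74), np.int64(74)), (np.int64(89), np.int64(93), np.int64(93)), (np.int64(99), np.int64(103), np.int64(103)), (np.int64(98), np.int64(103), np.int64(102)), (np.int64(95), np.int64(99), np.int64(99)), (np.int64(94), np.int64(98), np.int64(97)), (np.int64(93), np.int64(97), np.int64(97)), (np.int64(93), np.int64(97), np.int64(96)), (np.int64(93), np.int64(97), np.int64(96)), (np.int64(93), np.int64(97), np.int64(96))]
```

>>> step_arm([
  [0, 0, 0, 0, 0, 0, -0.43],
  [0, 0, 0, 0, 0, -0.01, -0.43],
  [0, 0, 0, 0, 0, -0.015, -0.43],
  [0, 0, 0, 0, 0, -0.015, -0.43],
])

```text
clock: 5.97
tcp_pos: [537.0, -101.9, 102.1]
tool_rot: [-0.0, 0.988, 0.155, -0.0]
wrist_force: [-0.8, -0.4, 0.1]
opening: 24.2
grasp_force: 0.0
```

>>> step_arm([
  [0, 0, 0, 0, 0, -0.01, -0.43],
  [0, 0, 0, 0, 0, -0.015, -0.43],
  [0, 0, 0, 0, 0, -0.015, -0.43],
])

```text
clock: 6.22
tcp_pos: [537.0, -101.9, 99.1]
tool_rot: [-0.0, 0.988, 0.155, -0.0]
wrist_force: [-0.5, 0.5, -0.2]
opening: 24.2
grasp_force: 0.0
```

>>> step_arm([
  [0, 0, 0, 0, 0, -0.01, -0.43],
  [0, 0, 0, 0, 0, -0.015, -0.43],
  [0, 0, 0, 0, 0, -0.015, -0.43],
])

```text
clock: 6.47
tcp_pos: [537.0, -101.9, 96.1]
tool_rot: [-0.0, 0.988, 0.155, -0.0]
wrist_force: [-0.3, 0.5, -0.1]
opening: 24.5
grasp_force: 0.0
```

>>> step_arm([
  [0, 0, 0, 0, 0, -0.005, -0.43],
  [0, 0, 0, 0, 0, -0.01, -0.43],
  [0, 0, 0, 0, 0, -0.01, -0.43],
])

```text
clock: 6.72
tcp_pos: [537.1, -101.9, 94.2]
tool_rot: [-0.0, 0.988, 0.155, -0.0]
wrist_force: [0.3, -0.9, 0.2]
opening: 24.5
grasp_force: 0.0
```

>>> step_arm([
  [0, 0, 0, 0, 0, -0.005, -0.43],
  [0, 0, 0, 0, 0, -0.01, -0.43],
  [0, 0, 0, 0, 0, -0.01, -0.43],
])

```text
clock: 6.97
tcp_pos: [537.1, -101.9, 92.2]
tool_rot: [-0.0, 0.988, 0.155, -0.0]
wrist_force: [-0.8, -0.7, 0.8]
opening: 24.1
grasp_force: 0.0
```

>>> step_arm([
  [0, 0, 0, 0, 0, -0.005, -0.43],
  [0, 0, 0, 0, 0, -0.01, -0.43],
  [0, 0, 0, 0, 0, -0.01, -0.43],
])

```text
clock: 7.22
tcp_pos: [537.1, -101.9, 90.2]
tool_rot: [-0.0, 0.988, 0.155, -0.0]
wrist_force: [0.3, 0.5, -0.5]
opening: 24.4
grasp_force: 0.0
```

Run:
```python
from h import *
d=wrist();np.save("w4.npy",d,allow_pickle=True);im=d["img"].astype(int)
c=np.array([537.1,-101.5]);tx=np.array([.952,.305]);s=d["s"];print(s["tcp_pos"],s["joint_torque"],s["moment"])
sat=im[:,:,0]-im[:,:,2]
for v in range(205,232): print(v,sat[v,275:286].mean().round(),end=" ")
print([(z,round(proj(d,[*(c+26*tx),z])[1],1)) for z in(85,90,95,100)])
a=cv2.resize(d["img"][150:350,160:400,::-1],None,fx=1.65,fy=1.65);sc=grab("scene");np.save("s4.npy",sc,allow_pickle=True)
b=cv2.resize(sc["img"][145:230,150:250,::-1],None,fx=3.9,fy=3.88);cv2.imwrite("pics/p4.png",np.hstack([a,b[:330]]))
```

```text
[ 537.06275317 -101.89848963   90.18267887] [-2.30485835e-02 -5.54409277e+01 -2.88030043e+00 -2.38694197e+01
  2.05759081e-02 -4.67798975e-02 -8.95565579e-03] [ 0.00717914  0.07274532 -0.01352355]
205 73.0 206 69.0 207 57.0 208 48.0 209 46.0 210 46.0 211 47.0 212 54.0 213 68.0 214 79.0 215 81.0 216 77.0 217 71.0 218 65.0 219 55.0 220 34.0 221 9.0 222 -3.0 223 -4.0 224 -4.0 225 -4.0 226 -3.0 227 -4.0 228 -3.0 229 -3.0 230 -3.0 231 -4.0 [(85, np.float64(214.7)), (90, np.float64(217.8)), (95, np.float64(221.0)), (100, np.float64(224.4))]
```

View pics/p4.png

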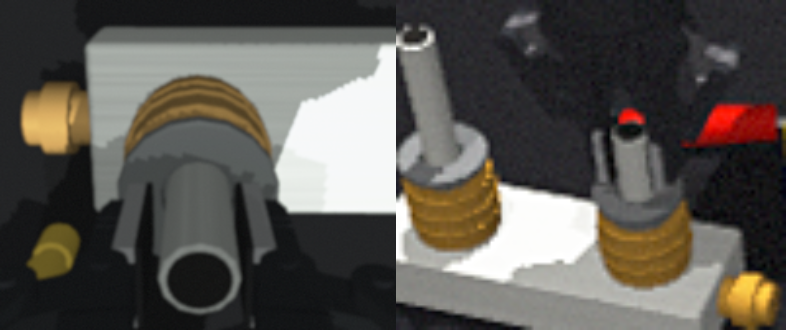

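>>> step_arm([
  [0, 0, 0, 0, 0, -0.005, -0.43],
  [0, 0, 0, 0, 0, -0.01, -0.43],
  [0, 0, 0, 0, 0, -0.01, -0.43],
])

```text
clock: 7.57
tcp_pos: [537.1, -101.9, 88.2]
tool_rot: [-0.0, 0.988, 0.155, -0.0]
wrist_force: [-0.0, 0.6, -0.8]
opening: 24.3
grasp_force: 0.0
```

>>> step_arm([
  [0, 0, 0, 0, 0, -0.005, -0.43],
  [0, 0, 0, 0, 0, -0.01, -0.43],
  [0, 0, 0, 0, 0, -0.01, -0.43],
])

```text
clock: 7.82
tcp_pos: [537.1, -101.9, 86.2]
tool_rot: [-0.0, 0.988, 0.155, -0.0]
wrist_force: [1.1, -0.5, 0.1]
opening: 24.2
grasp_force: 0.0
```

>>> step_arm([
  [0, 0, 0, 0, 0, -0.005, -0.43],
  [0, 0, 0, 0, 0, -0.0075, -0.43],
  [0, 0, 0, 0, 0, -0.0075, -0.43],
])

```text
clock: 8.07
tcp_pos: [537.1, -101.9, 84.8]
tool_rot: [-0.0, 0.988, 0.155, -0.0]
wrist_force: [-0.4, -0.2, 0.5]
opening: 24.3
grasp_force: 0.0
```

>>> step_arm([
  [0, 0, 0, 0, 0, -0.005, -0.43],
  [0, 0, 0, 0, 0, -0.005, -0.43],
  [0, 0, 0, 0, 0, -0.005, -0.43],
])

```text
clock: 8.32
tcp_pos: [537.2, -101.9, 83.8]
tool_rot: [-0.0, 0.988, 0.155, -0.0]
wrist_force: [-0.3, -0.5, -0.3]
opening: 24.5
grasp_force: 0.0
```

>>> step_arm([
  [0, 0, 0, 0, 0, -0.005, -0.43],
  [0, 0, 0, 0, 0, -0.005, -0.43],
  [0, 0, 0, 0, 0, -0.005, -0.43],
])

```text
clock: 8.57
tcp_pos: [537.3, -101.9, 83.1]
tool_rot: [0.0, 0.988, 0.155, 0.0]
wrist_force: [-0.3, 0.4, 2.8]
opening: 24.4
grasp_force: 1.6
```

>>> step_arm([
  [0, 0, 0, 0, 0, -0.005, -0.43],
  [0, 0, 0, 0, 0, -0.005, -0.43],
  [0, 0, 0, 0, 0, -0.005, -0.43],
])

```text
clock: 8.82
tcp_pos: [537.3, -102.0, 82.0]
tool_rot: [0.0, 0.988, 0.155, 0.0]
wrist_force: [0.4, 0.7, 3.9]
opening: 24.7
grasp_force: 1.9
```

Run:
```python
from h import *
d=wrist();np.save("w5.npy",d,allow_pickle=True);im=d["img"].astype(int)
c=np.array([537.1,-101.5]);tx=np.array([.952,.305]);s=d["s"];print(s["tcp_pos"],s["wrist_force"])
sat=im[:,:,0]-im[:,:,2]
print([(v,sat[v,275:286].mean().round()) for v in range(216,232)])
print([(z,round(proj(d,[*(c+26*tx),z])[1],1)) for z in(85,90,95,100)])
# tips in scene/wrist differences
a=np.load("w3.npy",allow_pickle=True).item()["img"].astype(int)
sc=grab("scene");np.save("s5.npy",sc,allow_pickle=True)
```

```text
[ 537.33450712 -101.95279347   82.04516419] [0.397154   0.68086146 3.8744602 ]
[(216, np.float64(46.0)), (217, np.float64(51.0)), (218, np.float64(64.0)), (219, np.float64(76.0)), (220, np.float64(81.0)), (221, np.float64(78.0)), (222, np.float64(72.0)), (223, np.float64(67.0)), (224, np.float64(56.0)), (225, np.float64(35.0)), (226, np.float64(9.0)), (227, np.float64(-3.0)), (228, np.float64(-4.0)), (229, np.float64(-3.0)), (230, np.float64(-4.0)), (231, np.float64(-4.0))]
[(85, np.float64(220.2)), (90, np.float64(223.6)), (95, np.float64(227.1)), (100, np.float64(230.9))]
```

>>> step_arm([
  [0, 0, 0, 0, 0, -0.01, -0.43],
  [0, 0, 0, 0, 0, -0.02, -0.43],
  [0, 0, 0, 0, 0, -0.02, -0.43],
  [0, 0, 0, 0, 0, -0.02, -0.43],
])

```text
clock: 9.25
tcp_pos: [537.4, -101.9, 78.0]
tool_rot: [0.0, 0.988, 0.155, 0.0]
wrist_force: [-1.1, 0.9, 6.1]
opening: 24.2
grasp_force: 3.1
```

>>> step_arm([
  [0, 0, 0, 0, 0, -0.005, -0.43],
  [0, 0, 0, 0, 0, -0.01, -0.43],
  [0, 0, 0, 0, 0, -0.01, -0.43],
])

```text
clock: 9.5
tcp_pos: [537.4, -101.9, 76.1]
tool_rot: [0.0, 0.988, 0.155, 0.0]
wrist_force: [-1.4, -0.1, 6.7]
opening: 24.6
grasp_force: 3.6
```

>>> step_arm([
  [0, 0, 0, 0, 0, -0.005, -0.43],
  [0, 0, 0, 0, 0, -0.01, -0.43],
  [0, 0, 0, 0, 0, -0.01, -0.43],
])

```text
clock: 9.75
tcp_pos: [537.4, -101.9, 74.2]
tool_rot: [0.0, 0.988, 0.155, 0.0]
wrist_force: [-1.9, -0.4, 8.6]
opening: 24.3
grasp_force: 4.2
```

>>> step_arm([
  [0, 0, 0, 0, 0, -0.0025, -0.43],
  [0, 0, 0, 0, 0, -0.0025, -0.43],
  [0, 0, 0, 0, 0, -0.0025, -0.43],
])

```text
clock: 10.0
tcp_pos: [537.4, -101.9, 73.9]
tool_rot: [0.0, 0.988, 0.155, 0.0]
wrist_force: [-2.3, 0.0, 8.2]
opening: 24.3
grasp_force: 4.3
```

>>> step_arm([
  [0, 0, 0, 0, 0, -0.0025, -0.43],
  [0, 0, 0, 0, 0, -0.0025, -0.43],
  [0, 0, 0, 0, 0, -0.0025, -0.43],
])

```text
clock: 10.25
tcp_pos: [537.4, -101.9, 73.4]
tool_rot: [0.0, 0.988, 0.155, 0.0]
wrist_force: [-2.5, 1.1, 8.8]
opening: 24.2
grasp_force: 4.5
```

>>> step_arm([
  [0, 0, 0, 0, 0, -0.0025, -0.43],
  [0, 0, 0, 0, 0, -0.0025, -0.43],
  [0, 0, 0, 0, 0, -0.0025, -0.43],
])

```text
clock: 10.5
tcp_pos: [537.5, -101.9, 73.2]
tool_rot: [0.0, 0.988, 0.155, 0.0]
wrist_force: [-3.4, 0.3, 12.5]
opening: 24.3
grasp_force: 6.1
```

>>> step_arm([
  [0, 0, 0, 0, 0, 0.001, -0.46],
  [0, 0, 0, 0, 0, 0.001, -0.47],
  [0, 0, 0, 0, 0, 0.001, -0.48],
], squeeze=40)

```text
clock: 10.75
tcp_pos: [537.3, -101.2, 73.4]
tool_rot: [-0.0, 0.988, 0.155, 0.0]
wrist_force: [-3.7, 1.7, 12.3]
opening: 22.1
grasp_force: 6.3
```

>>> step_arm([
  [0, 0, 0, 0, 0, 0.001, -0.49],
  [0, 0, 0, 0, 0, 0.001, -0.5],
  [0, 0, 0, 0, 0, 0.001, -0.51],
])

```text
clock: 11.0
tcp_pos: [537.3, -101.0, 73.5]
tool_rot: [-0.0, 0.988, 0.155, 0.0]
wrist_force: [-4.4, 3.1, 11.6]
opening: 21.0
grasp_force: 7.3
```

>>> step_arm([
  [0, 0, 0, -0.002, 0.003, 0, -0.52],
  [0, 0, 0, -0.002, 0.003, 0, -0.53],
  [0, 0, 0, -0.002, 0.003, 0, -0.54],
])

```text
clock: 11.25
tcp_pos: [537.5, -101.3, 73.5]
tool_rot: [0.0, 0.988, 0.155, 0.001]
wrist_force: [-0.5, 1.1, 10.1]
opening: 19.6
grasp_force: 15.3
```

>>> step_arm([
  [0, 0, 0, 0, 0, -0.0005, -0.8],
  [0, 0, 0, 0, 0, -0.0005, -1],
  [0, 0, 0, 0, 0, -0.0005, -1],
  [0, 0, 0, 0, 0, -0.0005, -1],
], squeeze=40)

```text
clock: 11.58
tcp_pos: [537.6, -101.5, 73.6]
tool_rot: [0.0, 0.988, 0.155, 0.001]
wrist_force: [-0.6, -0.5, 11.1]
opening: 18.8
grasp_force: 39.7
```

>>> step_arm([
  [0, 0, 0, 0, 0, 0.005, -1],
  [0, 0, 0, 0, 0, 0.01, -1],
  [0, 0, 0, 0, 0, 0.01, -1],
])

```text
clock: 11.83
tcp_pos: [537.4, -101.6, 75.0]
tool_rot: [0.0, 0.988, 0.155, 0.001]
wrist_force: [1.8, -1.5, 4.5]
opening: 19.4
grasp_force: 39.9
```

>>> step_arm([
  [0, 0, 0, 0, 0, 0.005, -1],
  [0, 0, 0, 0, 0, 0.0075, -1],
  [0, 0, 0, 0, 0, 0.0075, -1],
])

```text
clock: 12.08
tcp_pos: [537.3, -101.5, 76.3]
tool_rot: [0.0, 0.988, 0.155, 0.0]
wrist_force: [3.7, -1.8, 2.1]
opening: 19.1
grasp_force: 40.3
```

>>> step_arm([
  [0, 0, 0, 0, 0, 0.005, -1],
  [0, 0, 0, 0, 0, 0.0075, -1],
  [0, 0, 0, 0, 0, 0.0075, -1],
])

```text
clock: 12.33
tcp_pos: [537.2, -101.5, 77.8]
tool_rot: [0.0, 0.988, 0.155, 0.0]
wrist_force: [4.9, -1.7, -0.4]
opening: 19.5
grasp_force: 40.5
```

>>> step_arm([
  [0, 0, 0, 0, 0, 0.005, -1],
  [0, 0, 0, 0, 0, 0.0075, -1],
  [0, 0, 0, 0, 0, 0.0075, -1],
])

```text
clock: 12.58
tcp_pos: [537.0, -101.7, 78.8]
tool_rot: [0.0, 0.988, 0.155, 0.0]
wrist_force: [5.3, -1.9, -4.8]
opening: 18.9
grasp_force: 39.9
```

```bash
cat >> h.py <<'E'
def topz(d,c):
    g=cv2.cvtColor(d["img"],cv2.COLOR_RGB2GRAY)
    u,v=[int(round(x)) for x in proj(d,[*c,139])]
    m=(g[v-45:v+45,u-45:u+45]<50).astype(np.uint8)
    k,l,st,ce=cv2.connectedComponentsWithStats(m)
    i=[i for i in range(1,k) if 300<st[i,4]<2500 and st[i,0]>0 and st[i,1]>0 and st[i,2]<60]
    for j in i:
        p=ce[j]+[u-45,v-45]; r=[(abs(proj(d,[*c,z])[1]-p[1]),z) for z in np.arange(120,170,.2)]
        print(st[j],p,"z",min(r)[1])
E
python3 - <<'E'
from h import *
c=(537.2,-101.6)
for f in("w3.npy","w4.npy","w5.npy"): print(f);topz(np.load(f,allow_pickle=True).item(),c)
d=wrist();np.save("w6.npy",d,allow_pickle=True);print(d["s"]["tcp_pos"],d["s"]["wrist_force"],d["s"]["moment"]);topz(d,c)
E
```

```text
w3.npy
[ 27  30  34  30 804] [280.19029851 298.18159204] z 138.20000000000027
w4.npy
[ 25  28  38  32 992] [280.53225806 319.42842742] z 138.20000000000027
w5.npy
[  23   27   42   35 1119] [280.49687221 333.64968722] z 138.20000000000027
[ 536.99107129 -101.68338198   78.8023072 ] [ 5.34239239 -1.90026211 -4.78937073] [-0.55638862 -1.32268652  0.03660482]
[  16   37   45   36 1265] [276.06719368 350.61976285] z 144.00000000000034
```

>>> step_arm([
  [0, 0, 0, 0.003, -0.001, 0.0025, -1],
  [0, 0, 0, 0.004, -0.001, 0.005, -1],
  [0, 0, 0, 0.004, -0.001, 0.0075, -1],
  [0, 0, 0, 0.004, -0.001, 0.0075, -1],
])

```text
clock: 12.97
tcp_pos: [537.0, -101.7, 79.8]
tool_rot: [-0.0, 0.988, 0.155, -0.001]
wrist_force: [4.7, -1.7, -6.5]
opening: 18.9
grasp_force: 39.3
```

>>> step_arm([
  [0, 0, 0, 0, 0, 0.0025, -1],
  [0, 0, 0, 0, 0, 0.005, -1],
  [0, 0, 0, 0, 0, 0.0075, -1],
  [0, 0, 0, 0, 0, 0.0075, -1],
])

```text
clock: 13.3
tcp_pos: [537.0, -101.7, 81.3]
tool_rot: [-0.0, 0.988, 0.155, -0.001]
wrist_force: [4.9, -2.1, -5.7]
opening: 18.8
grasp_force: 39.3
```

>>> step_arm([
  [0, 0, 0, 0, 0, 0.01, -1],
  [0, 0, 0, 0, 0, 0.02, -1],
  [0, 0, 0, 0, 0, 0.03, -1],
  [0, 0, 0, 0, 0, 0.04, -1],
  [0, 0, 0, 0, 0, 0.05, -1],
  [0, 0, 0, 0, 0, 0.05, -1],
])

```text
clock: 13.8
tcp_pos: [537.1, -101.6, 91.8]
tool_rot: [-0.0, 0.988, 0.155, -0.0]
wrist_force: [3.3, -1.8, -1.1]
opening: 19.0
grasp_force: 39.8
```

>>> step_arm([
  [0, 0, 0, 0, 0, 0.01, -1],
  [0, 0, 0, 0, 0, 0.02, -1],
  [0, 0, 0, 0, 0, 0.03, -1],
  [0, 0, 0, 0, 0, 0.04, -1],
  [0, 0, 0, 0, 0, 0.05, -1],
  [0, 0, 0, 0, 0, 0.05, -1],
])

```text
clock: 14.3
tcp_pos: [537.2, -101.5, 102.7]
tool_rot: [0.0, 0.988, 0.155, -0.0]
wrist_force: [0.0, -1.2, -0.9]
opening: 18.9
grasp_force: 39.6
```

>>> step_arm([
  [0, 0, 0, 0, 0, 0.1, -1],
  [0, 0, 0, 0, 0, 0.2, -1],
  [0, 0, 0, 0, 0, 0.3, -1],
  [0, 0, 0, 0, 0, 0.32, -1],
  [0, 0, 0, -0.03, 0.1, 0.32, -1],
  [0, 0, 0, -0.06, 0.25, 0.32, -1],
  [0, 0, 0, -0.1, 0.4, 0.32, -1],
  [0, 0, 0, -0.14, 0.55, 0.32, -1],
  [0, 0, 0, -0.18, 0.7, 0.32, -1],
  [0, 0, 0, -0.22, 0.85, 0.32, -1],
  [0, 0, 0, -0.24, 0.95, 0.32, -1],
  [0, 0, 0, -0.25, 1, 0.32, -1],
  [0, 0, 0, -0.25, 1, 0.32, -1],
  [0, 0, 0, -0.25, 1, 0.32, -1],
])

```text
clock: 15.47
tcp_pos: [487.4, 97.8, 165.8]
tool_rot: [0.0, 0.988, 0.155, -0.0]
wrist_force: [0.3, 0.3, -1.9]
opening: 19.1
grasp_force: 39.5
```

Run:
```python
from h import *
d=wrist();np.save("w7.npy",d,allow_pickle=True);im=d["img"];print(d["s"]["tcp_pos"],d["s"]["wrist_force"])
print("pred hole",proj(d,[487,167,40]),"tube foot",proj(d,d["s"]["tcp_pos"]-[0,0,29.5]))
hsv=cv2.cvtColor(im,cv2.COLOR_RGB2HSV)
wood=cv2.inRange(hsv,(8,50,110),(25,220,255))
cs,hi=cv2.findContours(wood,cv2.RETR_CCOMP,cv2.CHAIN_APPROX_NONE)
for i,c in enumerate(cs):
    if cv2.contourArea(c)>100:
        M=cv2.moments(c);p=(M["m10"]/M["m00"],M["m01"]/M["m00"]);print("par",hi[0][i][3],cv2.contourArea(c),np.round(p,1),cv2.boundingRect(c),ray(d,*p,40).round(1))
cv2.imwrite("pics/w7.png",im[:,:,::-1])
```

```text
[487.43068556  97.81751992 165.82762449] [ 0.2787154   0.25579019 -1.94669236]
pred hole (np.float64(205.24219299790988), np.float64(178.09915321829595)) tube foot (np.float64(280.65439608565083), np.float64(242.44034590800362))
par -1 969.0 [414.3 288.1] (392, 261, 52, 55) [442.6 -57.8  40. ]
par -1 4510.0 [103.9 280.4] (52, 244, 108, 74) [356.7 237.5  40. ]
par 9 125.0 [127.1 288. ] (120, 282, 15, 13) [355.2 214.3  40. ]
par 9 299.0 [ 78.  274.8] (63, 265, 27, 24) [355.2 262.6  40. ]
par -1 848.5 [431.2 209.8] (413, 194, 37, 32) [521.8 -37.3  40. ]
par -1 1566.5 [509.5 219.2] (481, 190, 73, 69) [ 535.8 -110.4   40. ]
par 19 570.0 [508.2 216.2] (492, 196, 50, 53) [ 538.  -107.7   40. ]
par -1 593.5 [372.7 178.4] (352, 162, 43, 46) [532.3  25.3  40. ]
par -1 13440.0 [165.9 154.6] (78, 75, 181, 157) [496.6 204.5  40. ]
par 25 155.5 [197.1 180.6] (190, 168, 21, 22) [482.5 173.4  40. ]
par 25 504.5 [133.7 134.4] (117, 121, 30, 32) [505.1 234.1  40. ]
```

View pics/w7.png

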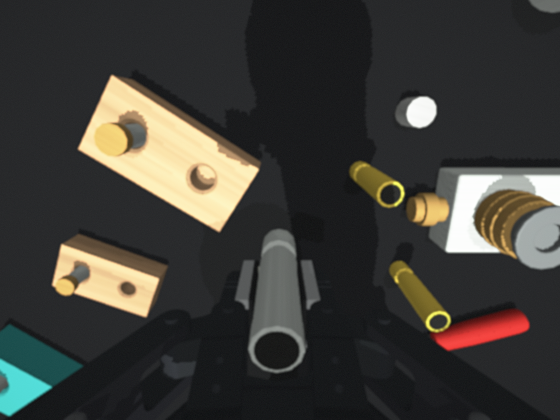

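The view shows the tube held upright with its foot at (279,240), the rack's free hole at about (203,179), and the rack's top-face corners at about (112,76), (260,168), (221,231) and (79,150).

Run:
```python
from h import *
d=np.load("w7.npy",allow_pickle=True).item();im=d["img"]
hsv=cv2.cvtColor(im,cv2.COLOR_RGB2HSV);v=hsv[:,:,2]
top=cv2.inRange(hsv,(8,40,175),(28,200,255));top[:70]=0;top[235:]=0;top[:,265:]=0
c=max(cv2.findContours(top,cv2.RETR_EXTERNAL,cv2.CHAIN_APPROX_NONE)[0],key=cv2.contourArea)
h=cv2.convexHull(c);P=np.array([ray(d,*p,40)[:2] for p in h[:,0]],np.float32);(cx,cy),sz,an=r=cv2.minAreaRect(P);print(r)
print("corners",cv2.approxPolyDP(h,6,True)[:,0].tolist())
# hole: edge points of the rim by radial max gradient from the centre
g=cv2.GaussianBlur(v,(3,3),0).astype(float);pts=[]
for a in np.arange(0,2*np.pi,.15):
    best=max((g[int(round(179+(q+1.5)*np.sin(a))),int(round(203+(q+1.5)*np.cos(a)))]-g[int(round(179+(q-1.5)*np.sin(a))),int(round(203+(q-1.5)*np.cos(a)))],q) for q in np.arange(8,20,.5))
    pts.append((203+best[1]*np.cos(a),179+best[1]*np.sin(a)))
e=cv2.fitEllipse(np.array(pts,np.float32));print(e,ray(d,*e[0],40))
Q=np.array([ray(d,*p,40)[:2] for p in pts]);print("fit circle",cv2.minEnclosingCircle(Q.astype(np.float32)),np.median(Q,0))
print("corner calc",[ray(d,*p,40)[:2].round(1) for p in((112,76),(260,168),(221,231),(79,150))])
t=d["s"]["tcp_pos"];print("pred tubetop",proj(d,t+[0,0,64.5]))
```

```text
((493.93231201171875, 201.0573272705078), (140.52354431152344, 70.95545959472656), 74.81531524658203)
corners [[111, 76], [258, 169], [219, 230], [78, 148]]
((202.7923126220703, 176.1987762451172), (26.37729835510254, 27.87247085571289), 23.562904357910156) [487.99797068 169.47826487  40.        ]
fit circle ((487.7210388183594, 169.52694702148438), 13.01045036315918) [485.65391404 168.68425268]
corner calc [array([545.3, 258.8]), array([510.5, 123.3]), array([442.6, 140.9]), array([477.5, 276.8])]
pred tubetop (np.float64(283.6659243234844), np.float64(350.0230424906021))
```

>>> step_arm([
  [0, 0, 0, 0, 0.1, 0, -1],
  [0, 0, 0, 0, 0.22, 0, -1],
  [0, 0, 0, 0, 0.31, 0, -1],
  [0, 0, 0, 0, 0.345, 0, -1],
  [0, 0, 0, 0, 0.345, -0.1, -1],
  [0, 0, 0, 0, 0.345, -0.2, -1],
  [0, 0, 0, 0, 0.345, -0.3, -1],
  [0, 0, 0, 0, 0.345, -0.38, -1],
  [0, 0, 0, 0, 0.345, -0.42, -1],
  [0, 0, 0, 0, 0.345, -0.42, -1],
  [0, 0, 0, 0, 0.345, -0.42, -1],
])

```text
clock: 16.43
tcp_pos: [487.9, 166.4, 82.2]
tool_rot: [0.0, 0.988, 0.154, -0.0]
wrist_force: [0.2, -0.1, -0.9]
opening: 18.8
grasp_force: 39.5
```

Run:
```python
from h import *
d=wrist();np.save("w8.npy",d,allow_pickle=True);im=d["img"];t=d["s"]["tcp_pos"];print(t,d["s"]["wrist_force"])
print("foot pred",proj(d,t-[0,0,29.5]),"hole pred",proj(d,[486.7,168,40]))
u,v=[int(x) for x in proj(d,[486.7,168,40])]
g=cv2.cvtColor(im,cv2.COLOR_RGB2HSV)
print(u,v)
for r in range(v-24,v+30,2): print(r,' '.join('%3d/%3d'%(g[r,c,1],g[r,c,2]) for c in range(u-32,u+33,4)))
```

```text
[487.93152004 166.42836657  82.24042389] [ 0.18366131 -0.12022937 -0.9033829 ]
foot pred (np.float64(280.65641630742584), np.float64(242.4454181039749)) hole pred (np.float64(277.61028726431624), np.float64(235.82873162069467))
277 235
211  89/252 103/185 103/188 103/196 102/195 102/190 103/191 103/199 103/203 103/204 103/200 103/199 103/198 104/192 102/197 102/207 103/206
213  63/255 103/188 102/185 103/191 103/198 103/194 103/190 102/193 103/200 103/205 104/204 104/198 102/198 103/195 103/191 103/200 102/207
215  61/255 105/213 103/190 102/185 103/193 103/198 103/186 103/179 102/187 105/200 104/204 103/201 102/198 103/198 104/194 103/191 102/202
217  58/255 106/209 104/193 102/188 103/186 103/174 103/149 105/158 102/145 101/167 102/202 104/204 104/201 103/198 101/197 102/193 103/193
219  55/255 104/193 104/194 103/193 101/169 102/150 107/225  94/246 100/237 104/164 102/165 104/202 103/203 103/199 104/196 103/196 101/191
221  55/255 103/191 106/209 104/191 101/146  99/243  81/252  78/252  76/253  89/251 105/168 101/186 104/203 104/202 102/198 103/195 103/195
223  56/255 106/218  82/
[... 2215 characters left out ...]

255  82/249  80/251  78/252  77/252  86/231   9/112   9/120   9/120   8/121   8/123  10/123   6/118  15/120  80/253  79/252  78/251  80/251
257  82/250  82/250  78/251  76/252  91/238   9/112   6/120   9/119   8/121   8/123   8/121  11/119   9/116  75/255  74/252  77/252  78/251
259  86/251  90/250  90/251  86/251  85/204   9/113   8/122   9/120  10/123   8/123   8/122  11/119   9/113  81/255  84/255  85/254  86/252
261  59/143  51/136  61/130 106/166  68/166   9/114   9/120  11/121   8/121   8/123   6/122  13/119  11/115  98/174  72/134  52/143  52/142
263  10/102  10/102  15/ 85 104/127  43/135   9/114   8/122  11/121   8/121   6/123   8/122  11/119   9/114  27/ 66  13/ 77  10/102  12/109
```

Run:
```python
from h import *
d=np.load("w8.npy",allow_pickle=True).item();t=d["s"]["tcp_pos"];tx=np.array([.952,.305,0])
print(d["cx"])
fz=t[2]-29.5
h=ray(d,275,216,40)-13.3*tx; f=ray(d,277.7,230,fz)-10*tx
hc=ray(d,274.8,235,40)
print("hole",h,hc,"foot",f,"delta",(h-f)[:2])
for z in(fz-2,fz+2):print(ray(d,277.7,230,z)-10*tx)
```

```text
277.1413897452654
hole [486.67994273 169.77145527  40.        ] [486.69516898 169.94814334  40.        ] foot [485.74045361 167.66177698  52.74042389] delta [0.93948911 2.10967829]
[485.01531796 167.4246663   50.74042389]
[486.46558926 167.89888766  54.74042389]
```

>>> step_arm([
  [0, 0, 0, 0.005, 0.01, 0, -1],
  [0, 0, 0, 0.005, 0.01, -0.02, -1],
  [0, 0, 0, 0.005, 0.01, -0.04, -1],
  [0, 0, 0, 0.005, 0.01, -0.05, -1],
  [0, 0, 0, 0.005, 0.01, -0.05, -1],
])

```text
clock: 16.9
tcp_pos: [488.2, 169.3, 71.7]
tool_rot: [0.0, 0.988, 0.155, -0.0]
wrist_force: [0.2, -0.0, -1.7]
opening: 19.2
grasp_force: 39.5
```

>>> step_arm([
  [0, 0, 0, 0, 0, -0.005, -1],
  [0, 0, 0, 0, 0, -0.01, -1],
  [0, 0, 0, 0, 0, -0.01, -1],
])

```text
clock: 17.15
tcp_pos: [488.5, 169.5, 70.0]
tool_rot: [0.0, 0.988, 0.155, -0.0]
wrist_force: [-0.3, 0.3, -1.1]
opening: 19.0
grasp_force: 39.5
```

>>> step_arm([
  [0, 0, 0, 0, 0, -0.005, -1],
  [0, 0, 0, 0, 0, -0.0075, -1],
  [0, 0, 0, 0, 0, -0.0075, -1],
])

```text
clock: 17.4
tcp_pos: [488.6, 169.5, 68.7]
tool_rot: [0.0, 0.988, 0.155, -0.0]
wrist_force: [-0.6, -0.3, -1.5]
opening: 19.0
grasp_force: 39.5
```

>>> step_arm([
  [0, 0, 0, 0, 0, -0.005, -1],
  [0, 0, 0, 0, 0, -0.0075, -1],
  [0, 0, 0, 0, 0, -0.0075, -1],
])

```text
clock: 17.65
tcp_pos: [488.2, 169.4, 67.0]
tool_rot: [0.0, 0.988, 0.155, -0.0]
wrist_force: [-0.4, 1.0, -0.4]
opening: 19.0
grasp_force: 39.4
```

>>> step_arm([
  [0, 0, 0, 0, 0, -0.005, -1],
  [0, 0, 0, 0, 0, -0.0075, -1],
  [0, 0, 0, 0, 0, -0.0075, -1],
])

```text
clock: 17.9
tcp_pos: [488.3, 169.4, 65.4]
tool_rot: [0.0, 0.988, 0.155, -0.0]
wrist_force: [-0.5, -0.1, -0.4]
opening: 19.3
grasp_force: 39.4
```

>>> step_arm([
  [0, 0, 0, 0, 0, -0.005, -1],
  [0, 0, 0, 0, 0, -0.0075, -1],
  [0, 0, 0, 0, 0, -0.0075, -1],
])

```text
clock: 18.15
tcp_pos: [488.4, 169.4, 64.0]
tool_rot: [0.0, 0.988, 0.155, -0.0]
wrist_force: [-1.6, 0.0, -0.4]
opening: 19.3
grasp_force: 39.4
```

>>> step_arm([
  [0, 0, 0, -0.004, 0, -0.005, -1],
  [0, 0, 0, -0.004, 0, -0.015, -1],
  [0, 0, 0, -0.004, 0, -0.02, -1],
  [0, 0, 0, -0.004, 0, -0.02, -1],
])

```text
clock: 18.48
tcp_pos: [488.0, 169.5, 60.0]
tool_rot: [-0.0, 0.988, 0.155, 0.0]
wrist_force: [0.4, -1.0, -1.2]
opening: 19.0
grasp_force: 39.4
```

>>> step_arm([
  [0, 0, 0, 0, 0, -0.005, -1],
  [0, 0, 0, 0, 0, -0.015, -1],
  [0, 0, 0, 0, 0, -0.02, -1],
  [0, 0, 0, 0, 0, -0.02, -1],
])

```text
clock: 18.82
tcp_pos: [487.8, 169.5, 55.9]
tool_rot: [0.0, 0.988, 0.155, -0.0]
wrist_force: [-0.2, 0.6, -0.9]
opening: 19.1
grasp_force: 39.4
```

>>> step_arm([
  [0, 0, 0, 0, 0, -0.01, -1],
  [0, 0, 0, 0, 0, -0.02, -1],
  [0, 0, 0, 0, 0, -0.03, -1],
  [0, 0, 0, 0, 0, -0.03, -1],
])

```text
clock: 19.15
tcp_pos: [487.6, 169.4, 49.7]
tool_rot: [0.0, 0.988, 0.155, -0.0]
wrist_force: [-0.1, -0.7, -1.7]
opening: 19.1
grasp_force: 39.4
```

>>> step_arm([
  [0, 0, 0, 0, 0, -0.01, -1],
  [0, 0, 0, 0, 0, -0.02, -1],
  [0, 0, 0, 0, 0, -0.03, -1],
  [0, 0, 0, 0, 0, -0.03, -1],
])

```text
clock: 19.48
tcp_pos: [487.6, 169.4, 43.8]
tool_rot: [0.0, 0.988, 0.155, -0.0]
wrist_force: [0.5, 0.0, -1.9]
opening: 18.8
grasp_force: 39.4
```

>>> step_arm([
  [0, 0, 0, 0, 0, -0.005, -1],
  [0, 0, 0, 0, 0, -0.01, -1],
  [0, 0, 0, 0, 0, -0.01, -1],
])

```text
clock: 19.73
tcp_pos: [487.7, 169.5, 42.1]
tool_rot: [0.0, 0.988, 0.155, -0.0]
wrist_force: [-0.1, 0.0, -0.8]
opening: 19.1
grasp_force: 39.4
```

>>> step_arm([
  [0, 0, 0, 0, 0, -0.005, -1],
  [0, 0, 0, 0, 0, -0.005, -1],
  [0, 0, 0, 0, 0, -0.005, -1],
])

```text
clock: 19.98
tcp_pos: [487.8, 169.5, 41.2]
tool_rot: [0.0, 0.988, 0.155, -0.0]
wrist_force: [-0.0, 0.0, -1.6]
opening: 19.1
grasp_force: 39.4
```

>>> step_arm([
  [0, 0, 0, 0, 0, -0.004, -1],
  [0, 0, 0, 0, 0, -0.004, -1],
  [0, 0, 0, 0, 0, -0.004, -1],
])

```text
clock: 20.23
tcp_pos: [487.8, 169.4, 40.4]
tool_rot: [0.0, 0.988, 0.155, -0.0]
wrist_force: [-1.0, 0.7, -0.4]
opening: 18.7
grasp_force: 39.4
```

>>> step_arm([
  [0, 0, 0, 0, 0, -0.004, -1],
  [0, 0, 0, 0, 0, -0.004, -1],
  [0, 0, 0, 0, 0, -0.004, -1],
])

```text
clock: 20.48
tcp_pos: [487.9, 169.5, 39.6]
tool_rot: [0.0, 0.988, 0.155, 0.0]
wrist_force: [0.5, -0.4, -0.2]
opening: 19.0
grasp_force: 39.4
```

>>> step_arm([
  [0, 0, 0, 0, 0, -0.003, -1],
  [0, 0, 0, 0, 0, -0.003, -1],
  [0, 0, 0, 0, 0, -0.003, -1],
])

```text
clock: 20.73
tcp_pos: [488.0, 169.6, 39.4]
tool_rot: [0.0, 0.988, 0.155, 0.0]
wrist_force: [-0.7, -0.7, 4.8]
opening: 18.8
grasp_force: 40.0
```

>>> step_arm([
  [0, 0, 0, 0, 0, -0.003, -1],
  [0, 0, 0, 0, 0, -0.003, -1],
  [0, 0, 0, 0, 0, -0.003, -1],
])

```text
clock: 20.98
tcp_pos: [488.2, 169.6, 39.2]
tool_rot: [0.0, 0.988, 0.155, 0.0]
wrist_force: [-1.5, -1.7, 10.3]
opening: 18.8
grasp_force: 40.7
```

The tube is seated on the hole floor. I'll release it and back off.

>>> step_arm([
  [0, 0, 0, 0, 0, 0.003, -0.55],
  [0, 0, 0, 0, 0, 0.003, -0.5],
  [0, 0, 0, 0, 0, 0.003, -0.45],
  [0, 0, 0, 0, 0, 0.003, -0.35],
  [0, 0, 0, 0, 0, 0.003, -0.3],
  [0, 0, 0, 0, 0, 0.003, -0.3],
  [0, 0, 0, 0, 0, 0.003, -0.3],
])

```text
clock: 21.57
tcp_pos: [487.7, 169.5, 38.9]
tool_rot: [0.0, 0.988, 0.155, -0.0]
wrist_force: [-0.2, 0.1, -0.1]
opening: 29.9
grasp_force: 0.0
```

>>> step_arm([
  [0, 0, 0, 0, 0, 0.03, -0.3],
  [0, 0, 0, 0, 0, 0.1, -0.3],
  [0, 0, 0, 0, 0, 0.2, -0.3],
  [0, 0, 0, 0, 0, 0.35, -0.3],
  [0, 0, 0, 0, 0, 0.5, -0.3],
  [0, 0, 0, 0, 0, 0.6, -0.3],
  [0, 0, 0, 0, 0, 0.6, -0.3],
  [0, 0, 0, 0, 0, 0.6, -0.3],
])

```text
clock: 22.23
tcp_pos: [488.6, 169.7, 160.6]
tool_rot: [-0.0, 0.988, 0.155, 0.002]
wrist_force: [-0.8, -0.3, -1.0]
opening: 30.3
grasp_force: 0.0
```

Run:
```python
from h import *
d=wrist();im=d["img"];print(d["s"]["tcp_pos"],d["s"]["wrist_force"],d["s"]["grasp_force"])
hsv=cv2.cvtColor(im,cv2.COLOR_RGB2HSV)
u,v=[int(x) for x in proj(d,[486.7,169,104])];print("pred top",u,v,"pred hole",proj(d,[486.7,169,40]))
m=(hsv[v-30:v+30,u-30:u+30,2]<60).astype(np.uint8);k,l,st,ce=cv2.connectedComponentsWithStats(m)
for i in range(1,k):
    if st[i,4]>40:
        p=ce[i]+[u-30,v-30];print(st[i],p,ray(d,*p,104))
g=(hsv[v-30:v+30,u-30:u+30,1]<30).astype(np.uint8);k,l,st,ce=cv2.connectedComponentsWithStats(g)
print(st,ce+[u-30,v-30])
```

```text
[488.56494467 169.69659821 160.5551725 ] [-0.84358359 -0.26482807 -1.00037855] 0.0
pred top 280 230 pred hole (np.float64(279.6491525753207), np.float64(204.91062651358212))
[ 19  21  18  18 246] [277.53252033 229.39837398] [486.68096958 171.0919908  104.        ]
[  0  34  60  26 786] [275.27226463 250.98346056] [470.39472308 167.56211659 104.        ]
[[   0    0   60   59 1864]
 [  14    0   28   43  977]
 [   0   35   60   25  759]] [[282.26877682 225.21030043]
 [277.59160696 220.87308086]
 [275.15678524 251.13965744]]
```

```bash
python3 -c "
from rig import order
print(order.hand_in())"
```

```text
the job is handed in; nothing more can be done
None
```

The job is handed in: the short tube came out of its fitting with the collet ring held down, and it now stands in the wooden rack's free hole, with the gripper open and well above it. No verdict came back; the hand-in just confirmed receipt. In the last check the tube's top was about 2 mm off the hole's axis, and it had met the hole's floor at the expected height. The highest wrist force I read was about 12.5 N, and the job took about 22 s of the 61 s.

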